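Swap the tin for the jam jar in the jar vice

ROBOT

A 7-joint arm with a two-finger parallel gripper is mounted at the origin on a cart in front of the work surface, level with it; the furniture and walls round the work are solid. World frame = base frame: x ahead of the robot, y to its left, z up, the work surface at z = 0. Lengths are in m, angles in rad, forces in N, time in s.
With the tool pointing down it reaches from about 0.425 to 0.875 m from the base axis. Payload 4.7 kg.
Tool frame: the origin (TCP) lies on the centre line of the jaws, within the pads' length; the fingertips stand 25 mm ahead of it and the grasp point (between the pads) lies 6 mm ahead of it; z points along the fingers, y is the line along which they close (so a half turn about z gives the same grasp; the last joint's range is limited). The gripper opens to 87 mm and grips with 3 to 60 N. Pads are 19 mm wide; open, the fingers measure 117 mm over their backs; the gripper's body (75 mm by 190 mm) begins 51 mm behind the grasp point.
Start: joints at [1.341, 0.321, -0.07, 1.45, 0.023, 1.371, -0.057], TCP at [0.157, -0.631, 0.248] pointing down, gripper open.
Joint ranges: [-2.86, 2.86], [-0.3, 2.09], [-1.38, 1.24], [0.06, 2.45], [-1.56, 4.7], [0.09, 2.05], [-2.69, 2.69]. Speed limits (rad/s): [2.57, 2.57, 3.14, 3.14, 3.14, 3.14, 3.14].

INTERFACE

Orientations are given as [roll, pitch, yaw] about the fixed x, y, z axes, in that order (R = Rz(yaw) Ry(pitch) Rx(roll)).
In Python, from bench import arm gives the robot as it stands.
- The arm moves only by the tool send_rows, never from a script. Its argument "motion" is text: rows parted by semicolons, each of 7 numbers parted by spaces: the turn, a rotation vector about the tool's x, y, z in degrees, then the shift along the tool's x, y, z in cm, then the opening, from 0 (shut) to 1 (fully open). In form: ax ay az x y z gripper; .... A call has 1 to 12 rows; each row is the pose to reach, as a shift and turn from the pose commanded when the call began, along the tool's axes at that moment; what a row does not reach only later rows make up. A row lasts 1/12 s, in which the tool goes at most 41.7 mm and 7.16 degrees, less where a joint would pass 70% of its speed; a pose out of reach is approached as far as the arm can. A call with a gripper value outside its range is refused whole. The fingers move at their own pace and stop on an object; the grip force is fixed at half the most. Time passes only in rows, so rows that repeat a pose let the fingers close. It gives the time, the measured TCP pose, the force, the opening and the grip force at its end, in the units of the state.
- arm.get_obs(): the state, without advancing time (a new reading comes with each control period).
- arm.grab_frame(name): name is "scene" or "top" or "wrist"; returns the picture (480x640x3 uint8, red, green, blue); there is no depth.
- arm.calibration(name): a dict with "mtx" (3x3 intrinsics, pixels), "R" (3x3) and "t" (3): a world point X has camera coordinates R X + t; the wrist camera has in their place "tool_from_camera" (4x4, takes a point from camera to tool coordinates, whose origin is the TCP and whose axes are the flange's). Camera axes: x right, y down, z forward; pixel columns grow to the right and rows downward; lengths in m; the calibration is good to about 2 mm. A picture is of the moment at which its call begins: read the wrist's pose just before it. calibration takes no time and is no camera call.
- arm.finish_job(): hands the job in; it is judged then, once.
Trained networks look in the newest picture that a camera, given by its name, has taken for a name from the list of things; names that differ only in an ending like _2 or _b are one class to them, and where a whole thing is asked for, a point or a joint stands for the part that bears it (a point fixed in the world has none). Each returns a list of dicts, best first, with "p" (0 to 1); they miss things now and then, are a little off and sometimes report something else, mostly with a low value. They report only what shows in the picture. A call takes as long as a camera call.
- arm.look_for(camera, query): "point" ([row, column] as shares, 0 to 1, of the picture: columns of its width, rows of its height, amid what is visible of it).
- arm.cut_out(camera, query): "pixels" (480x640 bool, what is visible of it) and "point" ([row, column] as shares, 0 to 1, of the picture: columns of its width, rows of its height, amid what is visible of it).
The state is a dict: "time_s": time; "q": joint angles; "dq": joint speeds; "joint_efforts": joint torques, N m; "tcp_pos": TCP position; "ee_rot": TCP orientation; "force": force on the tool from outside, world axes, zero at the start; "moment": the same for the moment, N m; "finger_gap": opening from 0.0 (shut) to 1.0 (fully open); "gripper_force": force on a finger pad.
Only numpy, scipy, OpenCV 4.12 (cv2) and the standard library are available. Lean on these libraries where they do the work, as an engineer would, in place of code of your own. Each camera call takes 0.05 s, during which the arm holds its last target. There are 200 camera calls.

TASK

The jar vice on the wooden board has the small tin in it, and I want the jam jar that stands on the board in it instead so that I can open the jar one-handed. First open the jaws with the vice's knob until there is clearly room for the jar (about 8 cm between the jaws), then take the tin out and stand it on the round cork mat, then stand the jar upright between the jaws and turn the knob back until the jar is held snugly. Move the jaw only by its knob, and leave the spice jar and the garlic on the board where they are.

Things in the scene. Friction and masses are not known exactly. Their poses are not given: they have to be found in the camera images.
- vice: Jar vice, grey plastic, fixed on the wooden board (board top z = 0.065), knob end towards the robot. Base plate 262 x 104 mm, 12 mm thick; its top is the bed. Origin on the underside, 50 mm along +x from the fixed jaw's face; x runs along the slide, from the fixed jaw to the moving jaw and knob. The plate spans x = -86 to +176 mm. Two rods lie along it at y = -42 and +42 mm, tops 10 mm above the bed.
- fixed_face (a point): Foot of the fixed jaw's gripping face, in the middle of its width, at bed height; axes as the vice's, so +x points across the gap to the moving jaw. Both jaws are 62 mm wide (y) and rise 45 mm above the bed, with flat upright rubber faces.
- jaw_face (a point): Foot of the moving jaw's gripping face, in the middle of its width, at bed height. The moving jaw and its saddle are one grey plastic part that slides along the vice's x; axes as the vice's. Jaw plate 16 mm thick (x 0 to 16 mm), behind it a saddle to x = 120 mm, 98 mm wide, its top 23 mm above the bed. Not to be pushed by hand (over 8 N counts as pushing); the friction of the knob holds it.
- carriage (a joint): Slide of the moving jaw in m: equals the clear gap between the two jaw faces; grows as the jaw opens; 0 to 0.095. It moves 16 mm per radian of knob turn (rack and pinion), and the knob travels with it.
- knob (a joint): Angle of the knob in rad, growing anticlockwise seen from above. Anticlockwise opens the jaws, clockwise closes them: gap = 0.016 x angle. It stays where it is left (friction about 0.15 N m).
- knob_grip (a point): Middle of the knob's grip bar, on the knob's vertical axis, 58 mm above the bed; the axis is 90 mm behind the moving jaw's face and travels with the jaw. The point's x axis runs along the bar. The black bar is 66 mm long, 16 mm thick and 37 mm high: from 34 to 71 mm above the bed, on a 54 mm disc whose top is 34 mm above the bed.
- tin: Small food tin, upright cylinder 57 mm in diameter and 72 mm high, 0.18 kg or so; origin at the centre of its underside. At the start it stands on the bed between the jaws with a few mm of play.
- jar: Jam jar with a red lid (the one on the wooden board; another stands out of reach at the back left of the worktop), round, 63 to 66 mm in diameter and 90 mm high, the lid the top 11 mm, about 0.35 kg; origin at the centre of its underside. Starts upright on the board. When the jaws hold it the slide reads 0.063 to 0.065, depending on how the jar is turned.
- mat: Round cork mat 90 mm in diameter and 8 mm thick, fixed on the board; origin at the centre of its underside.
- spice: Bystander: slim spice jar with a dark cap, 41 mm in diameter and 105 mm high, on the board; origin at the centre of its underside.
- bulb: Bystander: garlic bulb, 60 mm, near the back right corner of the board; origin at its underside.

How it is judged:
By the outcome, as a careful person would: the job done as asked, in the order asked, and still so for the second after the job is handed in, with the robot touching nothing.
It also fails if it takes over 72 s, if anything falls off the work surface, if the arm or the gripper's body presses on something with over 40 N, if the wrist force passes 120 N, or if a joint passes its speed limit or range.

## Working session

There is one attempt and no reset: what is moved stays moved. The work goes in short steps, Python scripts to look and compute and a tool call to move; the robot and the scene stay as the last step left them, time stands still between calls to the robot, and variables do not carry over. Pictures are saved under pics/ and viewed, at most 13 in all, crops included, and the job is handed in when it is done.

Besides the shell and the picture viewer there is one more tool, called in YAML: its name, and indented under it one key for each argument. send_rows: Moves the arm, as the interface text tells. Its arguments: {"type":"object","properties":{"motion":{"type":"string"}},"required":["motion"]}

```bash
ls; mkdir -p pics; python3 - <<'E'
from bench import arm
import cv2,numpy as np
o=arm.get_obs();print(o)
for n in("top","scene"):
    im=arm.grab_frame(n);cv2.imwrite(f"pics/{n}0.png",im[:,:,::-1]);c=arm.calibration(n);print(n,c)
    for q in("vice","knob_grip","jaw_face","fixed_face","tin","jar","mat","spice","bulb"):
        print(q,[(round(r["p"],2),[round(r["point"][0]*480),round(r["point"][1]*640)]) for r in arm.look_for(n,q)[:3]])
E
```

```text
pics
{'time_s': 0.0, 'q': array([ 1.34106406,  0.32183377, -0.07005229,  1.45168826,  0.02264536,
        1.37079135, -0.05690145]), 'dq': array([ 0.00095494,  0.00170025,  0.00086985,  0.00096572, -0.00106996,
       -0.00089575,  0.00020326]), 'joint_efforts': array([ 1.25288334e-03, -4.91288495e+01, -4.03160099e-01, -3.12533319e+01,
       -6.40672515e-02,  4.36609774e-02,  1.81496566e-04]), 'tcp_pos': array([ 0.15672153, -0.63029835,  0.24644757]), 'ee_rot': array([-3.13966386e+00,  1.53358723e-04,  2.43840104e-01]), 'force': array([-0.36130847, -0.07282519, -0.58276708]), 'moment': array([ 0.0221193 ,  0.016641  , -0.01606289]), 'gripper_force': 0.0, 'finger_gap': 0.9986122254026787}
top {'mtx': array([[574.28507594,   0.        , 313.45989562],
       [  0.        , 574.28507594, 238.27156116],
       [  0.        ,   0.        ,   1.        ]]), 'R': array([[-0.00177224, -0.9993902 , -0.03487249],
       [-0.98665823,  0.00742464, -0.16263585],
       [ 0.16279559,  0.034119  , -0.98606972]]), 't': array([0.08203997, 0.58920228, 1.10925624])}
vice [(0.83, [286, 319]), (0.46, [
[... 229 characters left out ...]
bulb [(0.77, [179, 396])]
scene {'mtx': array([[436.86102283,   0.        , 320.47190995],
       [  0.        , 436.86102283, 236.65603563],
       [  0.        ,   0.        ,   1.        ]]), 'R': array([[-0.63693028, -0.77076007, -0.01577114],
       [-0.42145378,  0.36525933, -0.83003755],
       [ 0.64552036, -0.52202924, -0.55748447]]), 't': array([0.41298352, 0.34050503, 0.64324935])}
vice [(0.8, [286, 346])]
knob_grip [(0.84, [276, 350]), (0.16, [243, 312])]
jaw_face [(0.59, [276, 340]), (0.59, [210, 333])]
fixed_face [(0.8, [283, 343]), (0.28, [245, 312])]
tin [(0.91, [244, 314])]
jar [(0.58, [342, 280])]
mat [(0.64, [230, 394])]
spice [(0.62, [235, 432])]
bulb [(0.93, [212, 332])]
```

View pics/top0.png

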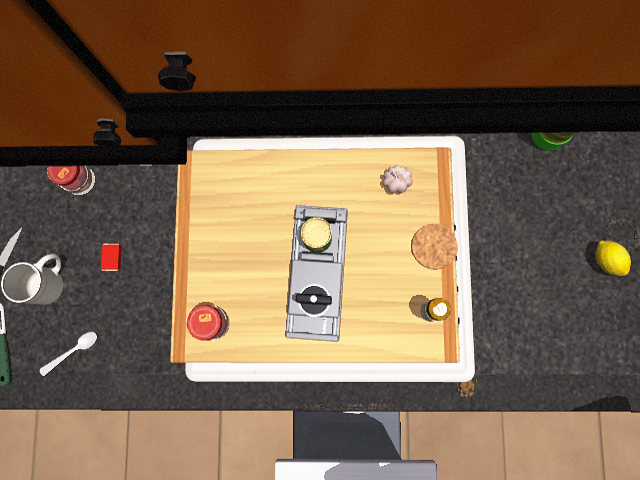

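View pics/scene0.png

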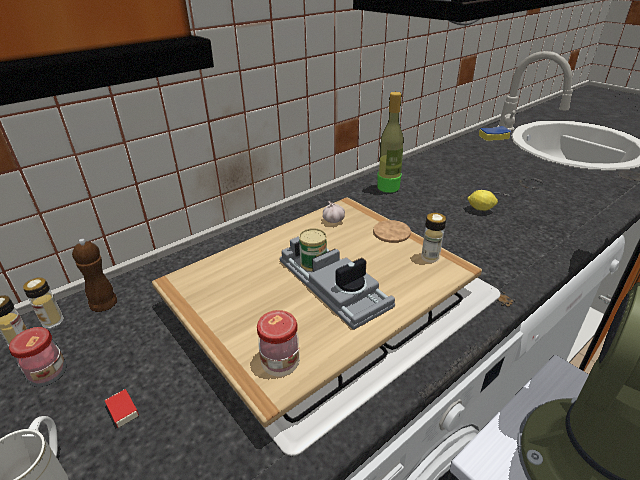

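The top picture shows the vice mid-board with the tin lid at (234,316), knob bar at (299,314) lying across the slide. The jar lid is at (321,206), the mat at (247,434), the spice jar at (310,437) and the garlic at (180,397). The scene picture agrees.

```bash
cat > h.py <<'E'
from bench import arm
import cv2,numpy as np
from scipy.spatial.transform import Rotation as Ro
def cam(n,o=None):
    c=arm.calibration(n)
    if n!="wrist": return c["mtx"],c["R"],c["t"]
    T=np.eye(4);T[:3,:3]=Ro.from_euler("xyz",o["ee_rot"]).as_matrix();T[:3,3]=o["tcp_pos"]
    M=np.linalg.inv(T@c["tool_from_camera"]);return c["mtx"],M[:3,:3],M[:3,3]
def ray(c,r,col,z):
    K,R,t=c;d=R.T@np.linalg.solve(K,[col,r,1]);C=-R.T@t
    return (C+d*(z-C[2])/d[2])
def proj(c,X):
    K,R,t=c;p=K@(R@np.asarray(X,float)+t);return p[1]/p[2],p[0]/p[2]
E
python3 - <<'E'
from h import *
c=cam("top")
im=cv2.imread("pics/top0.png");
for n,r,col,z in [("tinlid",234,316,.149),("knob",299,314,.148),("jarlid",321.5,206,.155),("mat",247,434,.073),("spice",309,438,.17),("bulb",180,397,.1),("pFL",206,295,.077),("pFR",208,347.5,.077),("pNL",337.5,287,.077),("pNR",342,339,.077),("barL",298,296,.148),("barR",299,332,.148)]:
    print(n,ray(c,r,col,z).round(4))
arm.grab_frame("top")
for q in("vice","knob_grip","knob","tin","jar","mat","spice"):
    for m in arm.cut_out("top",q)[:2]:
        p=m["pixels"].astype(np.uint8);k=cv2.findNonZero(p);print(q,round(m["p"],2),p.sum(),cv2.minAreaRect(k),cv2.minEnclosingCircle(k))
cv2.imwrite("pics/crop.png",cv2.resize(im[190:360,260:370],None,fx=4,fy=3.5*4/3.5,interpolation=2)[:600])
E
```

```text
tinlid [0.5811 0.0712 0.149 ]
knob [0.4618 0.0751 0.148 ]
jarlid [0.4217 0.2696 0.155 ]
mat [ 0.5666 -0.1576  0.073 ]
spice [ 0.4422 -0.1435  0.17  ]
bulb [ 0.6953 -0.0858  0.1   ]
pFL [0.6504 0.115  0.077 ]
pFR [0.6454 0.0107 0.077 ]
pNL [0.3925 0.1295 0.077 ]
pNR [0.3839 0.0299 0.077 ]
barL [0.4637 0.1078 0.148 ]
barR [0.4616 0.0425 0.148 ]
vice 0.67 6526 ((316.5304870605469, 273.0736083984375), (55.786441802978516, 135.15565490722656), 4.085616588592529) ((316.5635681152344, 273.12835693359375), 70.88174438476562)
knob_grip 0.92 692 ((314.02655029296875, 299.1017761230469), (28.597915649414062, 28.315696716308594), 48.8140754699707) ((314.0, 298.5), 18.172880172729492)
knob_grip 0.4 1241 ((208.0, 322.5), (35.0, 42.0), 90.0) ((208.0, 322.5), 21.28976821899414)
knob 0.59 687 ((313.5000305175781, 299.5000305175781), (29.698484420776367, 26.870054244995117), 45.0) ((313.5, 300.0), 17.755380630493164)
tin 0.58 863 ((316.0, 234.5), (35.0, 30.0), 90.0) ((317.0, 234.5), 17.614013671875)
tin 0.51 3139 ((315.2301330566406, 284.0487060546875), (51.55222702026367, 64.72298431396484), 3.814074993133545) ((315.2706298828125, 286.57965087890625), 37.974063873291016)
jar 0.55 1268 ((208.0, 322.5), (35.0, 42.0), 90.0) ((207.89285278320312, 323.0), 21.482913970947266)
mat 0.68 1658 ((434.5, 246.5), (45.0, 45.0), 90.0) ((433.9526062011719, 246.31724548339844), 23.448366165161133)
spice 0.98 587 ((435.0, 309.5), (23.0, 30.0), 90.0) ((435.0, 309.5), 15.66055965423584)
```

View pics/crop.png

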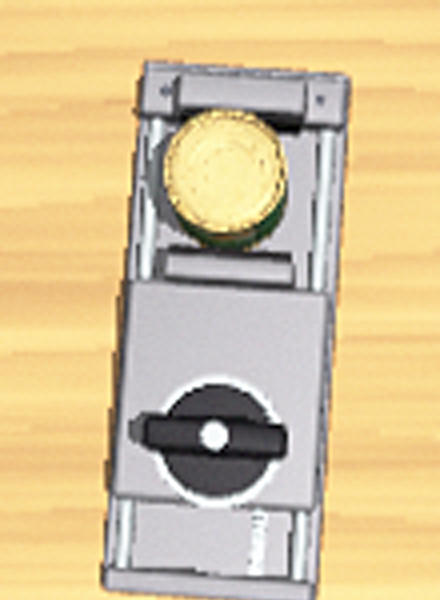

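The crop shows the tin lid between the two jaws and the knob bar lying almost exactly across the slide (along world y). The vice axis is about 3.7° off world x.

send_rows:
  motion: "0 0 -76 36.6 -30 0 0.6;0 0 -76 36.6 -30 0 0.6;0 0 -76 36.6 -30 0 0.6;0 0 -76 36.6 -30 0 0.6;0 0 -76 36.6 -30 0 0.6;0 0 -76 36.6 -30 0 0.6;0 0 -76 36.6 -30 0 0.6;0 0 -76 36.6 -30 0 0.6;0 0 -76 36.6 -30 0 0.6;0 0 -76 36.6 -30 0 0.6;0 0 -76 36.6 -30 0 0.6;0 0 -76 36.6 -30 0 0.6"

```text
time_s: 2.4
tcp_pos: [0.4434, -0.2447, 0.2483]
ee_rot: [3.139, -0.001, 1.582]
force: [0.4, 0.1, 0.2]
finger_gap: 0.602
gripper_force: 0.0
```

send_rows:
  motion: "0 0 0 32 1.8 0 0.6;0 0 0 32 1.8 0 0.6;0 0 0 32 1.8 0 0.6;0 0 0 32 1.8 0 0.6;0 0 0 32 1.8 0 0.6;0 0 0 32 1.8 0 0.6;0 0 0 32 1.8 0 0.6;0 0 0 32 1.8 0 0.6;0 0 0 32 1.8 0 0.6;0 0 0 32 1.8 0 0.6"

```text
time_s: 3.23
tcp_pos: [0.4577, 0.0704, 0.2478]
ee_rot: [3.141, 0.001, 1.575]
force: [-0.2, -0.5, -0.5]
finger_gap: 0.6
gripper_force: 0.0
```

```bash
python3 - <<'E'
from h import *
o=arm.get_obs();print(o["tcp_pos"],o["ee_rot"],o["q"].round(2),o["time_s"])
im=arm.grab_frame("wrist");cv2.imwrite("pics/w1.png",im[:,:,::-1])
c=cam("wrist",o)
for n,p in dict(knob=(.4618,.0751,.148),barL=(.4637,.1078,.148),barR=(.4616,.0425,.148),tin=(.5811,.0712,.149)).items(): print(n,proj(c,p))
E
```

```text
[0.45771458 0.07040672 0.24784412] [3.14085122e+00 7.56430225e-04 1.57471487e+00] [ 0.69 -0.07 -0.85  1.87 -0.06  1.32 -0.14] 3.2333
knob (np.float64(244.62486844292727), np.float64(321.98012461573137))
barL (np.float64(195.72822098414576), np.float64(325.28993842462614))
barR (np.float64(290.34221044636166), np.float64(321.3391876280626))
tin (np.float64(251.21800506518414), np.float64(500.06034584780264))
```

View pics/w1.png

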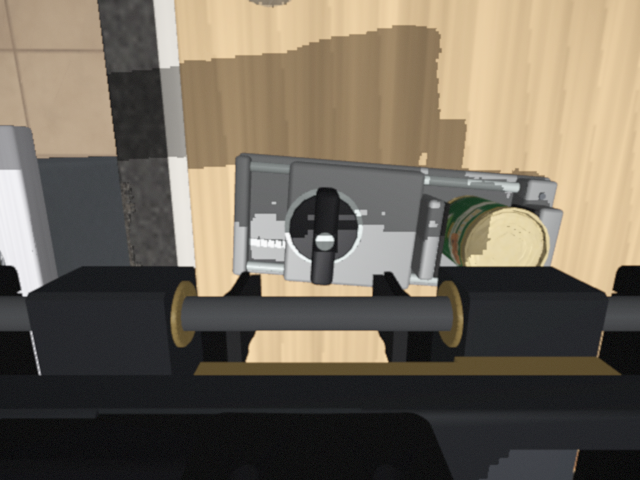

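The wrist picture shows the bar from (188,328) to (283,321) with the knob centre at (240,325), and the tin lid at about (238,505).

```bash
python3 - <<'E'
from h import *
o=arm.get_obs();c=cam("wrist",o)
for n,r,col,z in [("knob",240,325,.149),("barL",190,328,.148),("barR",283,321.5,.148),("tin",237,505,.149),("plateNL",155,238,.077),("plateNR",272,234,.077),("satNL",163,291,.1),("satNR",282,286,.1),("satFL",171,421,.1),("satFR",287,411,.1),("jawNL",200,430,.122),("jawNR",278,420,.122)]:
    print(n,ray(c,r,col,z).round(4))
E
```

```text
knob [0.4638 0.0766 0.149 ]
barL [0.4656 0.1095 0.148 ]
barR [0.4616 0.046  0.148 ]
tin [0.583  0.0787 0.149 ]
plateNL [0.3939 0.1307 0.077 ]
plateNR [0.3852 0.0299 0.077 ]
satNL [0.4388 0.125  0.1   ]
satNR [0.4331 0.029  0.1   ]
satFL [0.5382 0.1191 0.1   ]
satFR [0.5365 0.0246 0.1   ]
jawNL [0.5399 0.0997 0.122 ]
jawNR [0.5368 0.0403 0.122 ]
```

send_rows:
  motion: "0 0 3.8 0.6 0.55 2 0.6;0 0 3.8 0.6 0.55 5 0.6;0 0 3.8 0.6 0.55 8 0.6;0 0 3.8 0.6 0.55 10 0.6;0 0 3.8 0.6 0.55 10.4 0.6;0 0 3.8 0.6 0.55 10.4 0.1;0 0 3.8 0.6 0.55 10.4 0.1;0 0 3.8 0.6 0.55 10.4 0.1;0 0 3.8 0.6 0.55 10.4 0.1;0 0 3.8 0.6 0.55 10.4 0.1;0 0 3.8 0.6 0.55 10.4 0.1"

```text
time_s: 4.2
tcp_pos: [0.4638, 0.0747, 0.1443]
ee_rot: [3.14, 0.0, 1.504]
force: [-0.0, 0.7, -0.4]
finger_gap: 0.233
gripper_force: 0.0
```

send_rows:
  motion: "0 0 0 0 0 0 0.1;0 0 0 0 0 0 0.1;0 0 -6.8 0 -0.19 0 0.1;0 0 -13.6 0 -0.38 0 0.1;0 0 -20.4 0 -0.57 0 0.1;0 0 -27.2 0 -0.76 0 0.1;0 0 -34 0 -0.95 0 0.1;0 0 -40.8 0 -1.14 0 0.1;0 0 -47.6 0 -1.33 0 0.1;0 0 -54.4 0 -1.52 0 0.1;0 0 -61.2 0 -1.71 0 0.1;0 0 -68 0 -1.9 0 0.1"

```text
time_s: 5.2
tcp_pos: [0.4462, 0.0774, 0.1441]
ee_rot: [3.137, 0.003, 2.697]
force: [5.3, 4.0, -3.0]
finger_gap: 0.18
gripper_force: 30.0
```

```bash
python3 - <<'E'
from h import *
o=arm.get_obs();print(o["tcp_pos"],o["ee_rot"],o["force"],o["moment"],o["finger_gap"],o["gripper_force"])
im=arm.grab_frame("scene");im2=arm.grab_frame("top")
a=cv2.resize(im[180:360,240:420],(600,600));b=cv2.resize(im2[190:370,270:360],(300,600))
cv2.imwrite("pics/s2.png",cv2.resize(np.hstack([a,b])[:,:,::-1],(800,533)))
E
```

```text
[0.44617986 0.07736777 0.14411106] [3.1372827  0.00337068 2.69700373] [ 5.26332553  4.03335644 -3.01381068] [ 0.82603101 -1.05337423 -0.15684454] 0.17992059935545804 29.998914445750415
```

View pics/s2.png

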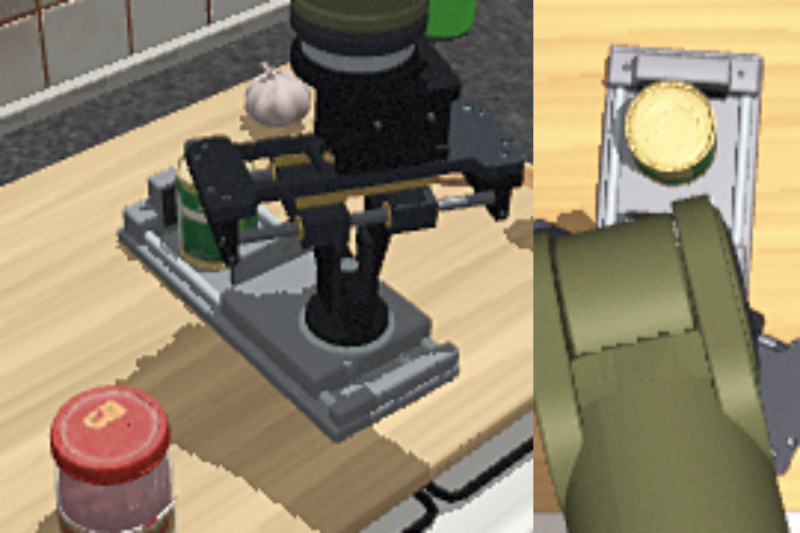

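The scene crop shows the gripper on the knob turned about 68° and the moving jaw clear of the tin; the tin lid (orig. pixel (234,316) in top) has not moved.

send_rows:
  motion: "0 0 0 0 0 0 0.5;0 0 0 0 0 0 0.5;0 0 0 0 0 0 0.5;0 0 0 0 0 0 0.5;0 0 0 0 0 -3.5 0.6;0 0 0 0 0 -7.5 0.96;0 0 -7 -4 1.7 -7.5 0.96;0 0 -14 -7.5 3.2 -7.5 0.96;0 0 -21.8 -10 4.2 -7.5 0.96;0 0 -21.8 -12.6 5.2 -7.5 0.96;0 0 -21.8 -12.6 5.2 -7.5 0.96;0 0 -21.8 -12.6 5.2 -7.5 0.96"

```text
time_s: 6.3
tcp_pos: [0.5808, 0.0675, 0.2173]
ee_rot: [3.14, -0.003, 3.07]
force: [-0.0, 0.0, 0.1]
finger_gap: 0.938
gripper_force: 0.0
```

```bash
python3 - <<'E'
from h import *
o=arm.get_obs();print(o["tcp_pos"],o["ee_rot"],o["finger_gap"],o["q"].round(2))
im=arm.grab_frame("wrist");cv2.imwrite("pics/w3.png",im[:,:,::-1])
c=cam("wrist",o)
for n,p in dict(tin=(.582,.0705,.149),knob=(.4455,.0776,.148),jar=(.4217,.2696,.155)).items(): print(n,proj(c,p))
im2=arm.grab_frame("top")
for q in ("tin","jar","jaw_face"):
    for k in ("top","wrist"): print(q,k,[(round(r["p"],2),np.round(np.array(r["point"])*[480,640])) for r in arm.look_for(k,q)[:2]])
E
```

```text
[0.58076491 0.06747741 0.21726864] [ 3.13960435e+00 -2.83145584e-03  3.06984797e+00] 0.9379169784165006 [ 0.63  0.33 -0.95  1.63  0.28  1.32  1.13]
tin (np.float64(266.8979735106066), np.float64(321.1417440055259))
knob (np.float64(6.674752371225764), np.float64(316.5313962979924))
jar (np.float64(-90.1449520089118), np.float64(728.354745562897))
tin top [(0.44, array([309., 310.]))]
tin wrist [(0.9, array([259., 321.]))]
jar top [(0.62, array([322., 208.]))]
jar wrist [(0.88, array([ 18., 598.]))]
jaw_face top [(0.84, array([301., 303.]))]
jaw_face wrist [(0.97, array([ 80., 319.]))]
```

View pics/w3.png

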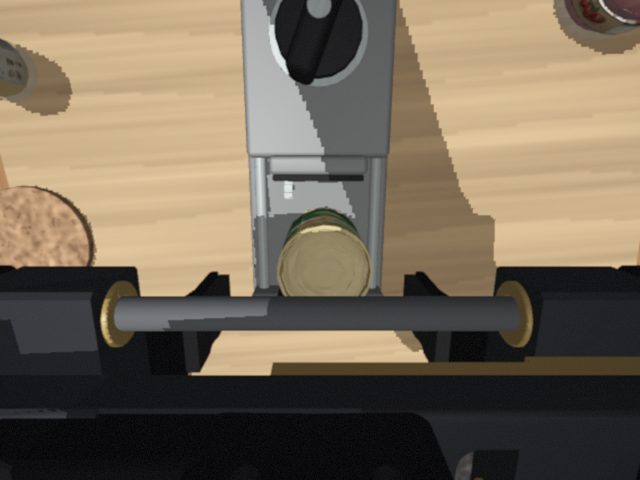

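The wrist picture shows the tin lid centred near (270,324), midway between the fingers, and the moving jaw well clear of it at row ~175.

send_rows:
  motion: "0 0 0 -0.1 0.25 3 0.96;0 0 0 -0.1 0.25 6 0.96;0 0 0 -0.1 0.25 8 0.96;0 0 0 -0.1 0.25 8.6 0.96;0 0 0 -0.1 0.25 8.6 0.5;0 0 0 -0.1 0.25 8.6 0.5;0 0 0 -0.1 0.25 8.6 0.5;0 0 0 -0.1 0.25 8.6 0.5;0 0 0 -0.1 0.25 8.6 0.5;0 0 0 -0.1 0.25 8.6 0.5;0 0 0 -0.1 0.25 8.6 0.5;0 0 0 -0.1 0.25 8.6 0.5"

```text
time_s: 7.7
tcp_pos: [0.5825, 0.0709, 0.1339]
ee_rot: [3.141, 0.002, 3.071]
force: [-0.2, 1.3, 5.4]
finger_gap: 0.651
gripper_force: 30.0
```

send_rows:
  motion: "0 0 0 0 0 -2 0.5;0 0 0 0 0 -5 0.5;0 0 0 0 0 -9 0.5;0 0 0 0 0 -10 0.5;0 0 0 0 -3 -10 0.5;0 0 0 0 -7 -10 0.5;0 0 0 0 -11 -10 0.5;0 0 0 0 -15 -10 0.5;0 0 0 0 -19 -10 0.5;0 0 0 0 -22 -10 0.5;0 0 0 0 -22.9 -10 0.5;0 0 0 0 -22.9 -10 0.5"

```text
time_s: 8.7
tcp_pos: [0.5641, -0.1631, 0.2312]
ee_rot: [-3.14, -0.002, 3.064]
force: [0.1, -0.5, -2.0]
finger_gap: 0.653
gripper_force: 30.0
```

```bash
python3 - <<'E'
from h import *
o=arm.get_obs();print(o["tcp_pos"],o["ee_rot"],o["finger_gap"],o["force"])
for k in("top","scene"):
  arm.grab_frame(k)
  for q in("mat","tin"):
    print(k,q,[(round(m["p"],2),m["pixels"].sum(),cv2.boundingRect(cv2.findNonZero(m["pixels"].astype(np.uint8)))) for m in arm.cut_out(k,q)[:2]])
c=cam("scene");print([np.round(proj(c,p)) for p in ((.5666,-.1576,.073),tuple(o["tcp_pos"]-[0,0,.057]))])
E
```

```text
[ 0.56409512 -0.16305831  0.23116219] [-3.14048036e+00 -2.30131409e-03  3.06400086e+00] 0.6529489840780318 [ 0.10654039 -0.53110898 -1.97039038]
top mat [(0.9, np.int64(628), (411, 246, 43, 24))]
top tin [(0.63, np.int64(162), (441, 220, 17, 35))]
scene mat [(0.97, np.int64(659), (373, 220, 38, 23)), (0.54, np.int64(366), (323, 202, 22, 21))]
scene tin [(0.96, np.int64(811), (383, 158, 28, 41))]
[array([230., 392.]), array([192., 398.])]
```

send_rows:
  motion: "0 0 0 -0.2 0.5 2 0.5;0 0 0 -0.2 0.5 5 0.5;0 0 0 -0.2 0.5 7.5 0.5;0 0 0 -0.2 0.5 9 0.5;0 0 0 -0.2 0.5 9.6 0.5;0 0 0 -0.2 0.5 9.9 0.5;0 0 0 -0.2 0.5 9.9 0.5;0 0 0 -0.2 0.5 9.9 0.5"

```text
time_s: 9.67
tcp_pos: [0.5688, -0.153, 0.1348]
ee_rot: [-3.141, 0.002, 3.072]
force: [0.3, 0.4, -2.7]
finger_gap: 0.655
gripper_force: 30.0
```

send_rows:
  motion: "0 0 0 0 -0.3 0.15 0.5;0 0 0 0 -0.3 0.3 0.5;0 0 0 0 -0.3 0.35 0.5;0 0 0 0 -0.3 0.35 0.5"

```text
time_s: 10.0
tcp_pos: [0.5677, -0.1566, 0.1302]
ee_rot: [-3.141, 0.0, 3.071]
force: [-0.4, 0.8, -2.5]
finger_gap: 0.651
gripper_force: 30.0
```

send_rows:
  motion: "0 0 0 0 0 0.1 0.5;0 0 0 0 0 0.15 0.5;0 0 0 0 0 0.15 0.5"

```text
time_s: 10.25
tcp_pos: [0.5678, -0.1565, 0.13]
ee_rot: [-3.141, 0.0, 3.071]
force: [-3.2, -0.3, 6.8]
finger_gap: 0.651
gripper_force: 30.0
```

send_rows:
  motion: "0 0 0 0 0 0 0.75;0 0 0 0 0 0 0.9;0 0 0 0 0 0 0.98;0 0 0 0 0 0 0.98;0 0 0 0 0 0 0.98;0 0 0 0 0 -2 0.98;0 0 0 0 0 -6 0.98;0 0 0 0 0 -10.5 0.98;0 0 0 1 3 -10.5 0.98"

```text
time_s: 11.0
tcp_pos: [0.564, -0.1327, 0.2405]
ee_rot: [-3.137, 0.012, 3.062]
force: [1.9, -1.3, 0.0]
finger_gap: 0.978
gripper_force: 0.0
```

```bash
python3 - <<'E'
from h import *
o=arm.get_obs();print(o["tcp_pos"],o["ee_rot"],o["finger_gap"])
arm.grab_frame("scene")
c=cam("scene")
for m in arm.cut_out("scene","tin")[:1]: print(m["p"],cv2.boundingRect(cv2.findNonZero(m["pixels"].astype(np.uint8))))
print([np.round(proj(c,(.5666,-.157,z))) for z in (.073,.109,.145)])
E
```

```text
[ 0.56400625 -0.13269654  0.24045536] [-3.13686338  0.01166295  3.06198158] 0.9776715065131646
0.81 (379, 198, 28, 38)
[array([230., 392.]), array([217., 393.]), array([204., 394.])]
```

send_rows:
  motion: "0 0 0 16.6 38.5 0 0.98;0 0 0 16.6 38.5 0 0.98;0 0 0 16.6 38.5 0 0.98;0 0 0 16.6 38.5 0 0.98;0 0 0 16.6 38.5 0 0.98;0 0 0 16.6 38.5 0 0.98;0 0 0 16.6 38.5 0 0.98;0 0 0 16.6 38.5 0 0.98;0 0 0 16.6 38.5 0 0.98;0 0 0 16.6 38.5 0 0.98;0 0 0 16.6 38.5 0 0.98;0 0 0 16.6 38.5 0 0.98"

```text
time_s: 12.1
tcp_pos: [0.4192, 0.2732, 0.2334]
ee_rot: [3.141, -0.001, 3.079]
force: [0.6, -0.4, -0.4]
finger_gap: 0.975
gripper_force: 0.0
```

```bash
python3 - <<'E'
from h import *
o=arm.get_obs();print(o["tcp_pos"],o["ee_rot"],o["finger_gap"],o["q"].round(2))
im=arm.grab_frame("wrist");cv2.imwrite("pics/w4.png",im[:,:,::-1])
c=cam("wrist",o)
print(proj(c,(.4217,.2696,.155)))
print([(round(m["p"],2),cv2.boundingRect(cv2.findNonZero(m["pixels"].astype(np.uint8)))) for m in arm.cut_out("wrist","jar")[:2]])
E
```

```text
[0.41917809 0.27318832 0.23337802] [ 3.14075190e+00 -6.84760453e-04  3.07897983e+00] 0.9753458112229113 [ 0.55  0.11 -1.23  1.8   0.11  1.3   0.8 ]
(np.float64(264.2812167202751), np.float64(310.43980864868735))
[(0.66, (270, 194, 100, 102))]
```

View pics/w4.png

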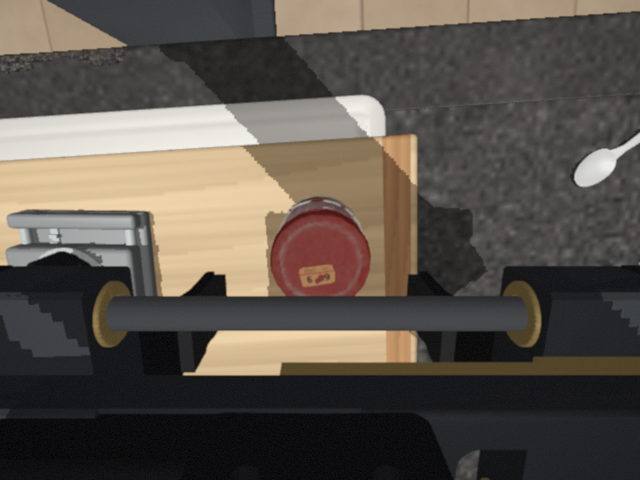

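The wrist picture shows the red lid centred near (258,320), midway between the fingers (205 and 425).

send_rows:
  motion: "0 0 0 0 0.1 3 0.98;0 0 0 0 0.1 6 0.98;0 0 0 0 0.1 8.5 0.98;0 0 0 0 0.1 9.9 0.98;0 0 0 0 0.1 9.9 0.9;0 0 0 0 0.1 9.9 0.6;0 0 0 0 0.1 9.9 0.6;0 0 0 0 0.1 9.9 0.6;0 0 0 0 0.1 9.9 0.6;0 0 0 0 0.1 9.9 0.6;0 0 0 0 0.1 9.9 0.6"

```text
time_s: 13.12
tcp_pos: [0.4226, 0.2723, 0.1362]
ee_rot: [3.139, 0.003, 3.071]
force: [0.7, 2.2, 6.7]
finger_gap: 0.74
gripper_force: 30.0
```

send_rows:
  motion: "0 0 0 0 0 -2 0.6;0 0 0 0 0 -5 0.6;0 0 0 0 0 -9 0.6;0 0 0 0 0 -12 0.6;0 0 0 -3 -3.2 -12 0.6;0 0 0 -6 -6.6 -12 0.6;0 0 0 -9 -10 -12 0.6;0 0 0 -12 -13.6 -12 0.6;0 0 0 -15 -17 -12 0.6;0 0 0 -16.6 -19.2 -12 0.6;0 0 0 -16.6 -19.2 -12 0.6;0 0 0 -16.6 -19.2 -12 0.6"

```text
time_s: 14.12
tcp_pos: [0.574, 0.0622, 0.2525]
ee_rot: [-3.14, -0.004, 3.063]
force: [-0.6, 0.7, -3.7]
finger_gap: 0.736
gripper_force: 30.0
```

```bash
python3 - <<'E'
from h import *
o=arm.get_obs();print(o["tcp_pos"],o["ee_rot"],o["finger_gap"],o["force"])
im=arm.grab_frame("wrist")
s=arm.grab_frame("scene")
cv2.imwrite("pics/w5.png",np.hstack([cv2.resize(im[:,:,::-1],(480,360)),cv2.resize(s[130:310,240:400,::-1],(320,360))]))
c=cam("wrist",o)
M=np.linalg.norm
F=np.array([.6135,.0667])
for n,p in dict(ff=(.6135,.0667,.122),jf=(.6135-.081*.998,.0667+.081*.0645,.122)).items(): print(n,np.array(proj(c,p))*.75)
print(np.array(proj(c,o["tcp_pos"]+[0,0,.0188]))*.75)
E
```

```text
[0.57400044 0.06224194 0.25250099] [-3.14022136 -0.00394896  3.06323183] 0.7364625840205402 [-0.60317851  0.67990763 -3.66458573]
ff [216.82241078 244.45874295]
jf [138.23102543 243.81205653]
[254.25634249 237.1965758 ]
```

View pics/w5.png

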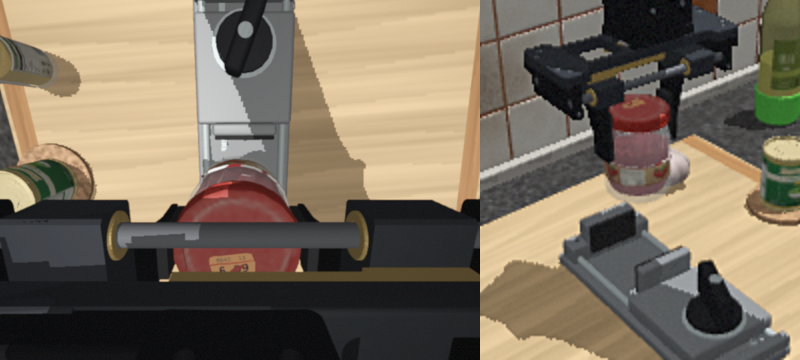

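The wrist view shows the jar held upright with the lid centred on column ~238 and its near edge at row ~182. The moving jaw is at row ~136 as predicted. The scene view shows the open empty vice and the tin standing on the mat.

```bash
python3 - <<'E'
from h import *
o=arm.get_obs();c=cam("wrist",o)
im=cv2.imread("pics/w5.png")[:,:480].astype(int)
for col in (215,238,260):
    red=(im[:,col,2]>1.7*im[:,col,1])&(im[:,col,2]>60);r=np.where(red[150:235])[0]+150;print(col,r[:3],[tuple(im[k,col]) for k in range(176,196,3)])
a=np.linspace(0,6.28,200)
for dx in(.004,0,-.004,-.008):
    for h in(.0188,.0078):
        P=np.array([proj(c,o["tcp_pos"]+[dx+.033*np.cos(t),.033*np.sin(t),h]) for t in a])*.75
        print(dx,h,P.min(0).round(1),P.max(0).round(1))
E
```

```text
215 [184 185 186] [(np.int64(87), np.int64(87), np.int64(109)), (np.int64(92), np.int64(93), np.int64(122)), (np.int64(91), np.int64(92), np.int64(114)), (np.int64(62), np.int64(71), np.int64(189)), (np.int64(30), np.int64(35), np.int64(101)), (np.int64(34), np.int64(39), np.int64(119)), (np.int64(89), np.int64(98), np.int64(196))]
238 [161 164 165] [(np.int64(85), np.int64(84), np.int64(112)), (np.int64(91), np.int64(88), np.int64(129)), (np.int64(30), np.int64(35), np.int64(103)), (np.int64(21), np.int64(25), np.int64(77)), (np.int64(25), np.int64(30), np.int64(91)), (np.int64(46), np.int64(49), np.int64(113)), (np.int64(54), np.int64(59), np.int64(127))]
260 [185 186 187] [(np.int64(71), np.int64(71), np.int64(93)), (np.int64(77), np.int64(76), np.int64(106)), (np.int64(83), np.int64(81), np.int64(112)), (np.int64(27), np.int64(30), np.int64(80)), (np.int64(19), np.int64(24), np.int64(76)), (np.int64(23), np.int64(27), np.int64(82)), (np.int64(46), np.int64(51), np.int64(123))]
0.004 0.0188 [196.  168.9] [320.2 306.7]
0.004 0.0078 [189.4 174.1] [305.5 301.4]
0 0.0188 [187.4 167.8] [313.5 306.6]
0 0.0078 [181.5 173.1] [299.2 301.3]
-0.004 0.0188 [178.8 166.7] [306.7 306.5]
-0.004 0.0078 [173.5 172.1] [292.8 301.2]
-0.008 0.0188 [169.9 165.6] [299.8 306.4]
-0.008 0.0078 [165.4 171.1] [286.3 301.1]
```

send_rows:
  motion: "0 0 0 0 0 2 0.6;0 0 0 0 0 4 0.6;0 0 0 0 0 5 0.6;0 0 0 0 0 5 0.6;0 0 0 0 0 5 0.6;0 0 0 0 0 5 0.6"

```text
time_s: 14.72
tcp_pos: [0.5737, 0.0686, 0.2057]
ee_rot: [-3.142, 0.001, 3.072]
force: [0.5, 0.2, -4.2]
finger_gap: 0.74
gripper_force: 30.0
```

send_rows:
  motion: "0 0 0 -0.1 0 1.5 0.6;0 0 0 -0.1 0 3 0.6;0 0 0 -0.1 0 4.3 0.6;0 0 0 -0.1 0 5 0.6;0 0 0 -0.1 0 5.3 0.6;0 0 0 -0.1 0 5.4 0.6;0 0 0 -0.1 0 5.4 0.6;0 0 0 -0.1 0 5.4 0.6"

```text
time_s: 15.38
tcp_pos: [0.5749, 0.068, 0.1512]
ee_rot: [3.141, 0.001, 3.071]
force: [0.7, -0.9, -3.7]
finger_gap: 0.737
gripper_force: 30.0
```

send_rows:
  motion: "0 0 0 0 0 0.15 0.6;0 0 0 0 0 0.3 0.6;0 0 0 0 0 0.3 0.6;0 0 0 0 0 0.3 0.6"

```text
time_s: 15.72
tcp_pos: [0.5749, 0.0679, 0.1482]
ee_rot: [-3.142, 0.001, 3.071]
force: [-0.3, 0.9, 0.5]
finger_gap: 0.741
gripper_force: 30.0
```

send_rows:
  motion: "0 0 0 0 0 0.1 0.8;0 0 0 0 0 0.1 0.9;0 0 0 0 0 0.1 0.98;0 0 0 0 0 0.1 0.98;0 0 0 0 0 0 0.98;0 0 0 0 0 -3 0.98;0 0 0 0 0 -6 0.98;0 0 0 0 0 -7.7 0.98;0 0 7 4 0 -7.7 0.9;0 0 14 8 0 -7.7 0.8;0 0 21.6 12 0 -7.7 0.6;0 0 21.6 12.9 0 -7.7 0.6"

```text
time_s: 16.72
tcp_pos: [0.442, 0.0779, 0.2238]
ee_rot: [-3.137, -0.0, 2.691]
force: [1.3, 0.9, 0.2]
finger_gap: 0.761
gripper_force: 0.0
```

send_rows:
  motion: "0 0 0 0 0 0 0.6;0 0 0 0 0 0 0.6;0 0 0 0 0 0 0.6"

```text
time_s: 16.97
tcp_pos: [0.4467, 0.0765, 0.225]
ee_rot: [3.141, 0.001, 2.695]
force: [0.4, -0.4, 0.6]
finger_gap: 0.615
gripper_force: 0.0
```

```bash
python3 - <<'E'
from h import *
o=arm.get_obs();print(o["tcp_pos"],o["ee_rot"],o["finger_gap"],o["force"],o["time_s"])
im=arm.grab_frame("wrist")
s=arm.grab_frame("scene")
cv2.imwrite("pics/w6.png",np.hstack([cv2.resize(im[:,:,::-1],(480,360)),cv2.resize(s[130:310,240:400,::-1],(320,360))]))
c=cam("wrist",o)
b=np.array([np.cos(np.radians(154.4)),np.sin(np.radians(154.4)),0])
for k in(-.033,0,.033): print((np.array(proj(c,np.array([.446,.0772,.148])+k*b))*.75).round())
E
```

```text
[0.44674933 0.07651742 0.22498088] [3.14104177e+00 1.36793350e-03 2.69454451e+00] 0.614815506902154 [ 0.38712189 -0.40753813  0.5577767 ] 16.9667
[232. 237.]
[194. 237.]
[154. 237.]
```

View pics/w6.png

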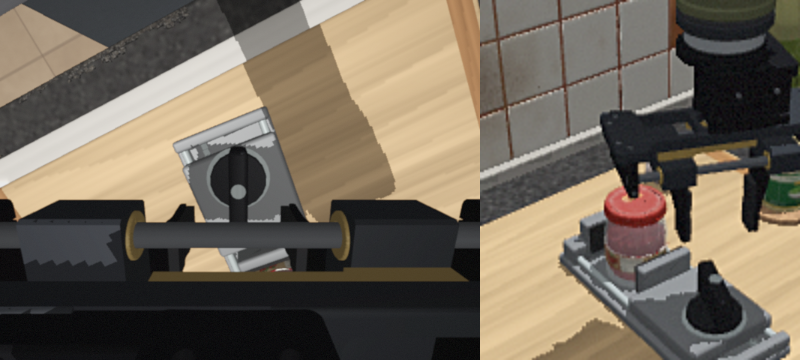

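The wrist view shows the knob bar upright in the picture, centred at (192,238) between the fingers. The scene view shows the jar upright between the jaws.

send_rows:
  motion: "0 0 0 0 0 3 0.6;0 0 0 0 0 6 0.6;0 0 0 0 0 7.6 0.6;0 0 0 0 0 8.1 0.6;0 0 0 0 0 8.1 0.4;0 0 0 0 0 8.1 0.1;0 0 0 0 0 8.1 0.1;0 0 0 0 0 8.1 0.1;0 0 0 0 0 8.1 0.1;0 0 0 0 0 8.1 0.1;0 0 0 0 0 8.1 0.1;0 0 0 0 0 8.1 0.1"

```text
time_s: 18.07
tcp_pos: [0.4464, 0.0773, 0.1441]
ee_rot: [3.141, 0.002, 2.695]
force: [1.3, 1.7, 1.0]
finger_gap: 0.182
gripper_force: 30.0
```

send_rows:
  motion: "0 0 6 -0.16 0.06 0 0.1;0 0 12 -0.31 0.13 0 0.1;0 0 18 -0.47 0.19 0 0.1;0 0 24 -0.62 0.25 0 0.1;0 0 30 -0.78 0.31 0 0.1;0 0 36 -0.93 0.38 0 0.1;0 0 42 -1.09 0.44 0 0.1;0 0 48 -1.25 0.5 0 0.1;0 0 48 -1.25 0.5 0 0.1"

```text
time_s: 18.82
tcp_pos: [0.4585, 0.075, 0.144]
ee_rot: [-3.138, 0.001, 1.851]
force: [-4.6, -1.4, 8.6]
finger_gap: 0.179
gripper_force: 30.0
```

```bash
python3 - <<'E'
from bench import arm
o=arm.get_obs();print(o["tcp_pos"],o["ee_rot"],o["force"],o["moment"])
E
```

```text
[0.45847136 0.07504764 0.14401432] [-3.13844187e+00  1.19202945e-03  1.85141956e+00] [-4.59434951 -1.43605245  8.56938933] [-0.39025862  0.83625878 -0.15336501]
```

send_rows:
  motion: "0 0 3 -0.03 0.08 0 0.1;0 0 6 -0.06 0.16 0 0.1;0 0 9 -0.08 0.24 0 0.1;0 0 9 -0.08 0.24 0 0.1;0 0 9 -0.08 0.24 0 0.1"

```text
time_s: 19.23
tcp_pos: [0.4604, 0.0748, 0.144]
ee_rot: [-3.138, 0.002, 1.699]
force: [-6.7, -2.6, 8.6]
finger_gap: 0.184
gripper_force: 30.0
```

```bash
python3 - <<'E'
from bench import arm
o=arm.get_obs();print(o["tcp_pos"],o["ee_rot"],o["force"],o["moment"])
E
```

```text
[0.46043834 0.07479534 0.14398209] [-3.13758448e+00  2.24568643e-03  1.69885670e+00] [-6.7465144  -2.5789624   8.60857553] [-0.45551472  1.16992925  0.01741487]
```

send_rows:
  motion: "0 0 2 -0.01 0.04 0 0.1;0 0 4 -0.02 0.08 0 0.1;0 0 4 -0.02 0.08 0 0.1;0 0 4 -0.02 0.08 0 0.1"

```text
time_s: 19.57
tcp_pos: [0.4608, 0.0747, 0.1439]
ee_rot: [-3.137, 0.003, 1.631]
force: [-6.9, -2.2, 11.0]
finger_gap: 0.188
gripper_force: 30.0
```

```bash
python3 - <<'E'
from h import *
o=arm.get_obs();print(o["tcp_pos"],o["ee_rot"],o["force"],o["moment"])
s=arm.grab_frame("scene");s2=arm.grab_frame("top")
cv2.imwrite("pics/s7.png",np.hstack([cv2.resize(s[200:320,270:400,::-1],(480,444)),cv2.resize(s2[190:350,270:370,::-1],(300,444))]))
E
```

```text
[0.46081647 0.07471473 0.14393719] [-3.13683847  0.00335253  1.63146334] [-6.86504734 -2.24911525 11.03382749] [-0.55840601  1.39164809  0.68002558]
```

View pics/s7.png

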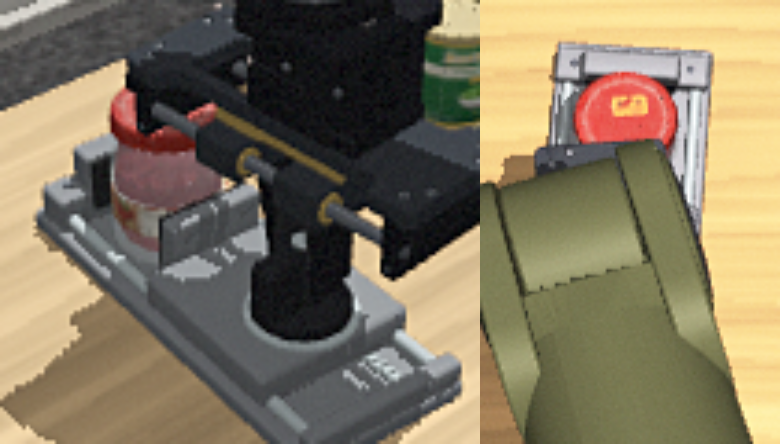

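The scene view shows the jar upright between the jaws with the moving jaw against it. The knob torque rose to 0.68 N m with almost no travel, so the jar is clamped.

send_rows:
  motion: "0 0 0 0 0 0 0.4;0 0 0 0 0 0 0.5;0 0 0 0 0 0 0.5;0 0 0 0 0 0 0.5;0 0 0 0 0 0 0.5;0 0 0 0 0 -2 0.5;0 0 0 0 0 -5 0.5;0 0 0 0 0 -9 0.5;0 0 0 -4 0 -12 0.5;0 0 0 -8 0 -12 0.5;0 0 0 -12 0 -12 0.5;0 0 0 -16 0 -12 0.5"

```text
time_s: 20.67
tcp_pos: [0.4722, -0.0839, 0.2648]
ee_rot: [3.139, 0.003, 1.63]
force: [0.1, -0.3, -0.8]
finger_gap: 0.495
gripper_force: 0.0
```

send_rows:
  motion: "0 0 0 -4 0 0 0.5;0 0 0 -8 0 0 0.5;0 0 0 -12 0 0 0.5;0 0 0 -14 0 0 0.5;0 0 0 -14 0 0 0.5"

```text
time_s: 21.08
tcp_pos: [0.4788, -0.228, 0.2626]
ee_rot: [-3.141, -0.0, 1.621]
force: [-0.2, -0.0, -0.8]
finger_gap: 0.498
gripper_force: 0.0
```

```bash
python3 - <<'E'
from h import *
o=arm.get_obs();print(o["tcp_pos"],o["force"],o["time_s"])
s=arm.grab_frame("scene");s2=arm.grab_frame("top")
cv2.imwrite("pics/s8.png",np.hstack([cv2.resize(s[180:330,240:460,::-1],(450,307)),cv2.resize(s2[180:360,180:460,::-1],(350,225)).repeat(1,0) if 0 else cv2.resize(s2[190:350,260:370,::-1],(211,307))]))
for q in("spice","bulb","tin","jar"): print(q,[(round(r["p"],2),np.round(np.array(r["point"])*[480,640])) for r in arm.look_for("top",q)[:1]])
E
```

```text
[ 0.47884955 -0.22799802  0.26258772] [-0.19805852 -0.01779313 -0.77415992] 21.0833
spice [(0.91, array([309., 434.]))]
bulb [(0.71, array([177., 395.]))]
tin [(0.83, array([245., 441.]))]
jar [(0.59, array([234., 316.]))]
```

View pics/s8.png

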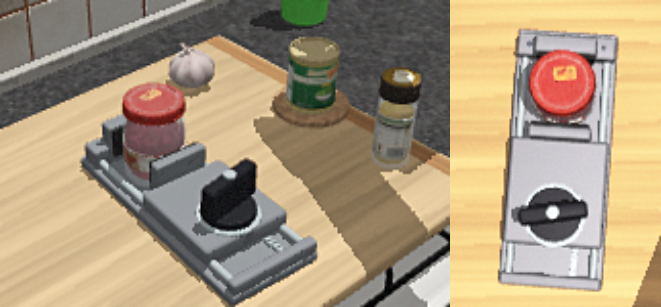

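The pictures show the jar upright between both jaws, the tin on the mat, and the spice jar and garlic where they were. The bar angle gives a gap of about 0.064 m.

```bash
python3 -c "
from bench import arm
print(arm.finish_job())"
```

```text
the job is handed in; nothing more can be done
None
```

I opened the vice to about 8 cm, stood the tin on the cork mat, stood the jar upright between the jaws and turned the knob back until it is held snugly (gap about 6.4 cm), leaving the spice jar and garlic in place; handed in at about 21 s of the 72 s, with no verdict returned.

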